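# Reset the worn stop gauge against its backlash

### The arm

A 6-joint arm with a two-finger parallel gripper is mounted at the origin on the work surface. World frame = base frame: x ahead of the robot, y to its left, z up, the work surface at z = 0. Lengths are in m, angles in rad, forces in N, time in s.
With the tool pointing down it reaches from about 0.325 to 1 m from the base axis. Payload 5.1 kg.
Tool frame: the origin (TCP) lies midway between the tips of the shut fingers; the grasp point (between the pads) lies 19 mm behind it; z points along the fingers, y is the line along which they close (so a half turn about z gives the same grasp; the last joint's range is limited). The gripper opens to 85 mm and grips with 20 to 120 N. Pads are 22 mm wide; open, the fingers measure 114 mm over their backs; the gripper's body (76 mm by 85 mm) begins 54 mm behind the grasp point. The pads swing forward as they close: fully open they stand 13 mm farther back than shut.
Start: joints at [1.131, 0.124, 1.65, -0, 1.367, -0.083], TCP at [0.227, 0.609, 0.205] pointing down, gripper open.
Joint ranges: [-2.61, 2.61], [-1.02, 2.33], [0.03, 2.71], [-1.35, 4.49], [0.32, 2.68], [-2.91, 2.91]. Speed limits (rad/s): [2.57, 2.57, 3.14, 3.14, 3.14, 3.14].

### API

Orientations are given as [roll, pitch, yaw] about the fixed x, y, z axes, in that order (R = Rz(yaw) Ry(pitch) Rx(roll)).
In Python, from rig import ctrl gives the robot as it stands. The module is installed in compiled form; this text tells all that it offers. Calls block until the motion is done:
- ctrl.movep(position, orientation): joint-space move of the TCP to a pose.
- ctrl.move_linear(position, frame=None, vel=0.15): straight line of the TCP; frame=None keeps the orientation; vel is the mean speed in m/s.
- ctrl.goto_joints(angles): joint-space move.
- ctrl.ungrasp() and ctrl.clamp(grip_force=None): open the fingers fully, or close them until they stop; grip_force is the grip in N (None keeps the last).
- ctrl.hold(seconds).
- ctrl.inverse_kinematics(position, orientation): joint angles nearest the present ones, or None.
- ctrl.snapshot(name): name is "scene" or "top"; returns a dict with "frame" (480x640x3 uint8, blue, green, red), "fx", "fy", "cx", "cy" (pixels), "k1" (the pictures are not rectified: a ray, as slopes to the right and down, at radius r is drawn at 1 + k1 r^2 times it, then the intrinsics apply), "camera_from_world" (4x4, takes a point from world to camera coordinates). Camera axes: x right, y up, looking along -z (the intrinsics and any distortion apply to the point x, -y, -z); pixel columns grow to the right and rows downward; lengths in m; the calibration is good to about 2 mm. A picture is of the moment at which its call begins. There is no depth.
A pose or a line that the arm cannot do raises ctrl.PlanningError and nothing moves.
- ctrl.close_job(): hands the job in; it is judged then, once.
Readings, each from a call of its own:
- ctrl.get_t(): time.
- ctrl.get_joints(): joint angles.
- ctrl.get_dq(): joint speeds.
- ctrl.get_joint_efforts(): joint torques, N m.
- ctrl.get_tool_pos(): TCP position.
- ctrl.get_tool_rot(): TCP orientation.
- ctrl.get_force(): force on the tool from outside, world axes, zero at the start.
- ctrl.get_wrist_torque(): the same for the moment, N m.
- ctrl.get_grip_width(): finger opening in m.
- ctrl.get_finger_force(): force on a finger pad.
Only numpy, scipy, OpenCV 4.12 (cv2) and the standard library are available. Lean on these libraries where they do the work, as an engineer would, in place of code of your own. Each camera call takes 0.05 s, during which the arm holds its last target. There are 200 camera calls.

### The job

The rack of the stop gauge on the pressing table is worn, so its fence lags behind the handwheel. By its upright black grip, wind the large handwheel anticlockwise (seen from above) past its pointer until the grip is about a sixth of a turn (60 degrees) beyond it, then come back clockwise and stop with the grip right at the pointer, so that the slack is taken up and the fence stands on the long line of its bed. Do not push the fence itself, leave the small crank wheel of the board clamp as it is, and let go of the grip at the end.

Things in the scene. Friction and masses are not known exactly. Their poses are not given: they have to be found in the camera images.
- gauge: Fixed stop gauge: ticked aluminium dial plate (216 mm across, top 48 mm high) and over it a dark spoked handwheel (154 mm across, rim top 75, hub top 78 mm high). Origin: on the wheel's vertical axis at table height, z up. The dark pointer block is on the plate's edge in the gauge's -x direction, 92 to 128 mm from the axis, top 62 mm high. The steel bed with the fence is on the +x side, to 270 mm.
- crank_grip (a point): Centre of the upright black grip (25 mm across, 50 tall, 78 to 128 mm high) on the handwheel's rim, 70 mm from the axis. It spins on its pin: hold it from above and lead it round, about 5 N; it stays where left. At the pointer it is at x -70, y 0 mm in the gauge's frame. It starts 20 to 85 degrees clockwise of the pointer; a stop lies 86 degrees anticlockwise past it.
- fence: Upright aluminium bar 12 x 120 x 40 mm on the bed. Origin: middle of its far (+x) face, at table height; on the long dark line when 206 mm from the axis along the gauge's x. Turning clockwise drives it +x, anticlockwise -x, 20 mm per radian, after 29 degrees (0.5 rad) of free play at each reversal. With play taken up clockwise and grip at the pointer it is exactly on the line.
- small_knob (a point): Middle of the short black knob (14 mm across) on the small solid crank wheel (72 mm across) of the board clamp, a separate grey block of 100 x 100 mm beside the gauge, with no dial or pointer. Not to be turned.

How it is judged:
By the outcome, as a careful person would: the job done as asked, in the order asked, and still so for the second after the job is handed in, with the robot touching nothing.
It also fails if it takes over 45 s, if anything falls off the work surface, if the arm or the gripper's body presses on something with over 40 N, if the wrist force passes 120 N, or if a joint passes its speed limit or range.

## Working session

There is one attempt and no reset: what is moved stays moved. The work goes in short steps, each a Python script; the robot and the scene stay as the last script left them, time stands still between calls to the robot, and variables do not carry over. Pictures are saved under pics/ and viewed, at most 10 in all, crops included, and the job is handed in when it is done.

```bash
mkdir -p pics; cat > h.py <<'E'
import numpy as np, cv2
from rig import ctrl
def snap(n,f=None):
    s=ctrl.snapshot(n)
    if f: cv2.imwrite('pics/'+f,s['frame'])
    return s
def ray(s,u,v):
    K=np.array([[s['fx'],0,s['cx']],[0,s['fy'],s['cy']],[0,0,1.]])
    p=cv2.undistortPoints(np.array([[[u,v]]],float),K,np.array([s['k1'],0,0,0.]))[0,0]
    M=np.array(s['camera_from_world']);R,t=M[:3,:3],M[:3,3]
    return -R.T@t, R.T@np.array([p[0],-p[1],-1])
def onz(s,u,v,z):
    c,d=ray(s,u,v); return (c+d*(z-c[2])/d[2])
def proj(s,P):
    M=np.array(s['camera_from_world']);q=M[:3,:3]@np.array(P)+M[:3,3]
    x,y=q[0]/-q[2],-q[1]/-q[2];k=1+s['k1']*(x*x+y*y)
    return s['fx']*x*k+s['cx'],s['fy']*y*k+s['cy']
E
python3 - <<'E'
from h import *
for n in('scene','top'):
    s=snap(n,n+'0.png');c,_=ray(s,320,240);print(n,c,s['fx'],s['k1'])
print(ctrl.get_tool_rot(),ctrl.get_t())
E
```

```text
scene [0.98909367 0.57838227 0.65498343] 471.97678689118203 -0.007548939796128964
top [ 0.48282387 -0.02411576  0.98629905] 478.17714760690546 -0.021840352254408814
[-3.13974930e+00 -1.66378202e-04  2.78481621e+00] 0.1
```

View pics/top0.png

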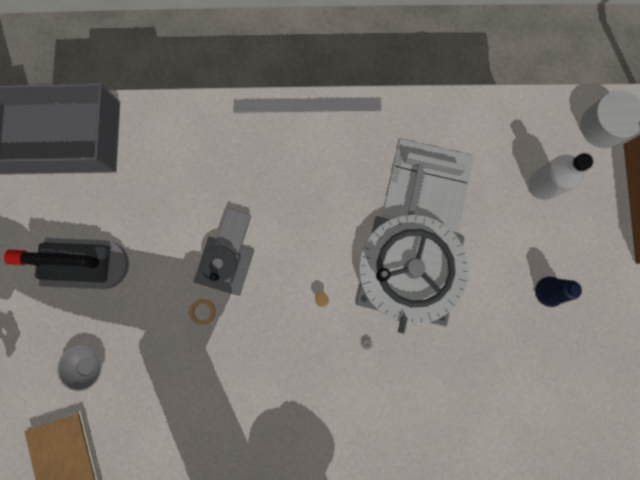

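View pics/scene0.png

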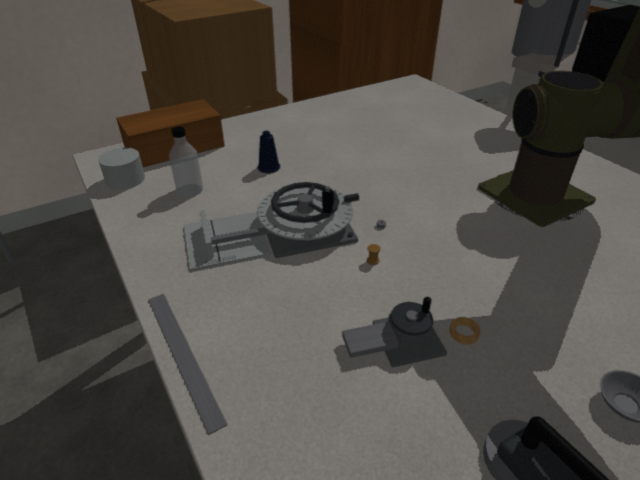

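The top view shows the hub at about (416,267), pointer (402,325), grip top (383,274) and fence near (433,158). The small clamp is well away, at (220,262). Next I'll zoom in on the top view and check with estimates.

```bash
python3 - <<'E'
from h import *
s=snap('top');im=s['frame'];g=cv2.cvtColor(im,cv2.COLOR_BGR2GRAY)
# rim outer contour: dark pixels near the hub
m=((g<75)*255).astype(np.uint8); m[:215]=0;m[318:]=0;m[:,:362]=0;m[:,475:]=0
n,l,st,ce=cv2.connectedComponentsWithStats(m)
for i in range(1,n):
    if st[i,4]>60: print(st[i],ce[i])
i=1+np.argmax(st[1:,4]);pts=cv2.findNonZero(((l==i)*255).astype(np.uint8))
print('hull ellipse',cv2.fitEllipse(cv2.convexHull(pts)))
hub=onz(s,416,267,.078);print('hub',hub)
print('pointer',onz(s,402,325,.062),'grip',onz(s,383,274,.128))
c=im[125:345,345:485];c=cv2.resize(c,None,fx=2.7,fy=2.7,interpolation=cv2.INTER_CUBIC)
s2=snap('scene');d=s2['frame'][170:280,175:375];d=cv2.resize(d,None,fx=2,fy=2.7,interpolation=cv2.INTER_CUBIC)
o=np.zeros((594,800,3),np.uint8);o[:c.shape[0],:c.shape[1]]=c;o[:d.shape[0],390:390+d.shape[1]]=d
cv2.imwrite('pics/c1.png',o)
E
```

```text
[372 216  17  16 111] [378.45945946 221.58558559]
[ 376  229   79   78 1786] [414.52799552 267.04703247]
hull ellipse ((414.9705810546875, 267.1534118652344), (77.28089904785156, 79.27180480957031), 128.64224243164062)
hub [ 0.56161019 -0.19075272  0.078     ]
pointer [ 0.45247027 -0.16295478  0.062     ] grip [ 0.54538624 -0.12185214  0.128     ]
```

View pics/c1.png

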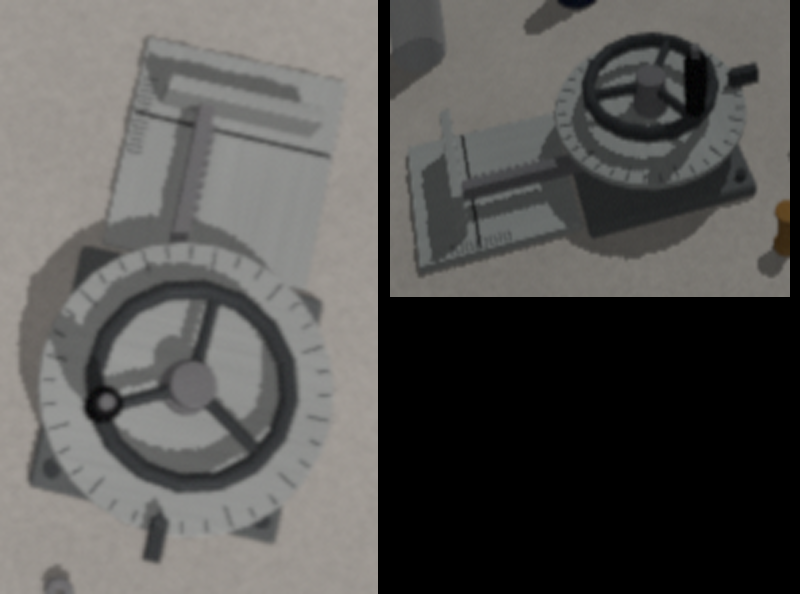

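The crop shows, in crop pixels (÷2.7 + (345,125)): hub (192,386), rim box 86–298 / 281–491, plate box 40–333 / 243–535, grip (103,404), pointer (158,514)–(151,562), and the line from (135,112) to (330,156). The grip is clockwise of the pointer and the fence is beyond the line.

```bash
python3 - <<'E'
from h import *
s=snap('top')
f=lambda x,y,z: onz(s,345+(x+.5)/2.7-.5,125+(y+.5)/2.7-.5,z)[:2]
hub=f(192,386,.078);rim=f(192,386,.075);pl=f(186.5,389,.048)
print(hub,rim,pl)
A=(hub+rim+pl)/3
a,b=f(135,112,.02),f(330,156,.02); d=b-a; n=np.array([d[1],-d[0]]);print('line ang (gauge x)',np.degrees(np.arctan2(*n[::-1]))%180)
p=f(154.5,538,.062)-A;print('ptr dir+180',np.degrees(np.arctan2(*-p[::-1])),np.linalg.norm(p))
q=f(103,404,.128)-A;print('A',A,'grip',q+A,'ang',np.degrees(np.arctan2(*q[::-1])),np.linalg.norm(q))
for z in(.01,.02,.03): print(z,np.linalg.norm((f(232,134,z)-A)))
E
```

```text
[ 0.56037801 -0.1903191 ] [ 0.56063416 -0.19086805] [ 0.56079871 -0.19172146]
line ang (gauge x) 166.16569039588612
ptr dir+180 -14.841901183446382 0.1098083138340596
A [ 0.56060363 -0.19096954] grip [ 0.54482429 -0.12153746] ang 102.80373290206438 0.07120253306671995
0.01 0.20821763157240894
0.02 0.2049034984029066
0.03 0.2016001896820245
```

```bash
cat >> h.py <<'E'
A=np.array([.5606,-.1910]);PT=165.6;R=.070
def P(th,z,r=R): t=np.radians(th);return [A[0]+r*np.cos(t),A[1]+r*np.sin(t),z]
def O(th): return [np.pi,0,np.radians(th)]
def rad(th):
    f=np.array(ctrl.get_force());t=np.radians(th);e=np.array([np.cos(t),np.sin(t)]);n=np.array([-e[1],e[0]])
    p=np.array(ctrl.get_tool_pos());q=p[:2]-A
    print(f"th {th:.1f} got {np.degrees(np.arctan2(q[1],q[0]))%360:.1f} r {np.hypot(*q)*1e3:.1f} Frad {f[:2]@e:.1f} Ftan {f[:2]@n:.1f} Fz {f[2]:.1f} w {ctrl.get_grip_width()*1e3:.1f} t {ctrl.get_t():.1f}")
E
python3 - <<'E'
from h import *
th=102.8;p=P(th,.2)
for a in np.arange(100,235,10):
    if ctrl.inverse_kinematics(P(a,.09),O(a)) is None: print('noik',a)
ctrl.movep(p,O(th));rad(th)
snap('scene');
ctrl.move_linear(P(th,.09),vel=.15);rad(th)
s=snap('scene');im=s['frame'][110:290,150:400];cv2.imwrite('pics/c2.png',cv2.resize(im,None,fx=3,fy=3))
E
```

```text
noik 230
th 102.8 got 102.5 r 70.6 Frad 0.3 Ftan 0.1 Fz 0.5 w 85.3 t 3.1
th 102.8 got 102.2 r 69.6 Frad 0.7 Ftan 0.4 Fz -0.4 w 85.6 t 4.0
```

View pics/c2.png

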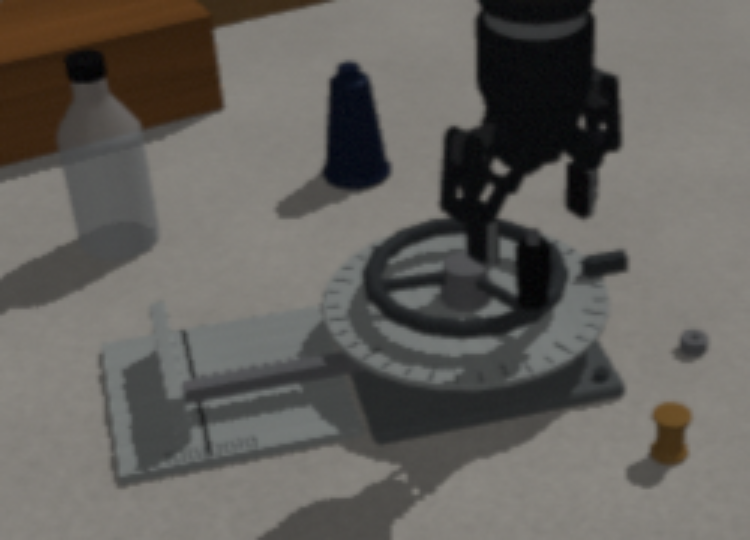

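The picture shows the fingers at crop (485,250) and (580,200), straddling the grip at (533,235–300). I'll check this by projecting the expected points.

```bash
python3 - <<'E'
from h import *
s=snap('scene')
c=lambda P:[round(float(3*(a-b))) for a,b in zip(proj(s,P),(150,110))]
print(ctrl.get_tool_pos(), c(P(102.8,.103)),'grip top',c(P(102.8,.128)),'bot',c(P(102.8,.078)),'hub',c(P(0,.078,0)),'ptr',c(P(PT,.062,.11)))
E
```

```text
[ 0.54623076 -0.12307564  0.09165826] [533, 270] grip top [533, 240] bot [533, 299] hub [466, 261] ptr [605, 255]
```

```bash
python3 - <<'E'
from h import *
s=snap('scene')
c=lambda P:[round(float(3*(a-b))) for a,b in zip(proj(s,P),(150,110))]
t=np.radians(102.8);n=np.array([-np.sin(t),np.cos(t),0])
for z in(.09,.103,.12,.14):
  print(z,[c(np.array(P(102.8,z))+k*n) for k in(-.05,.05)])
print(ctrl.get_tool_rot(),ctrl.get_tool_pos())
im=s['frame'][110:290,150:400];cv2.imwrite('pics/c3.png',cv2.resize(im,None,fx=3,fy=3))
E
```

```text
0.09 [[482, 314], [582, 258]]
0.103 [[481, 298], [582, 243]]
0.12 [[481, 278], [583, 223]]
0.14 [[480, 253], [584, 199]]
[3.13924243e+00 1.42133722e-03 1.79418409e+00] [ 0.54613592 -0.12308768  0.09158661]
```

View pics/c3.png

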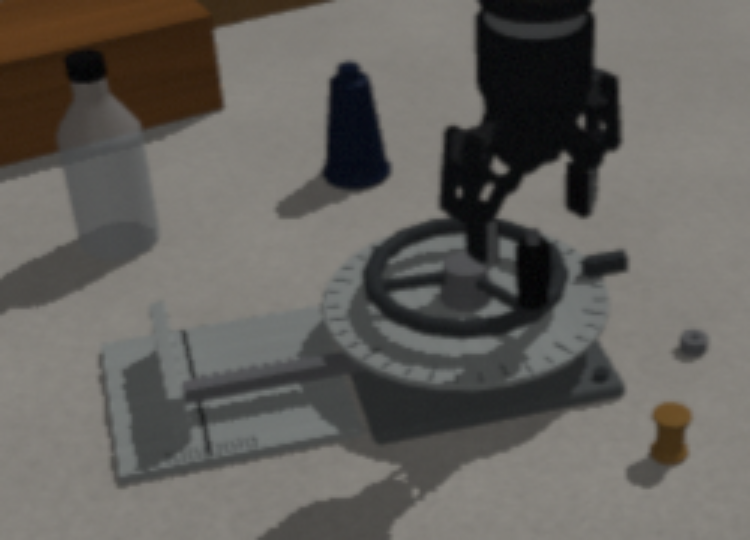

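The tips appear at crop (485,258) and (580,213), about 25 px above where I expected them, so they are either too high or too far inward. The top view should tell which.

```bash
python3 - <<'E'
from h import *
s=snap('top');im=s['frame'][180:340,330:510];cv2.imwrite('pics/c4.png',cv2.resize(im,None,fx=3,fy=3,interpolation=cv2.INTER_CUBIC))
c=lambda P:[round(float(3*(a-b))) for a,b in zip(proj(s,P),(330,180))]
t=np.radians(102.8);n=np.array([-np.sin(t),np.cos(t),0])
for z in(.10,.13,.16,.25): print(z,c(P(102.8,z)),[c(np.array(P(102.8,z))+k*n) for k in(-.057,.057)])
E
```

```text
0.1 [155, 286] [[133, 197], [178, 376]]
0.13 [161, 282] [[137, 190], [185, 376]]
0.16 [167, 278] [[142, 183], [192, 375]]
0.25 [187, 265] [[160, 159], [215, 374]]
```

View pics/c4.png

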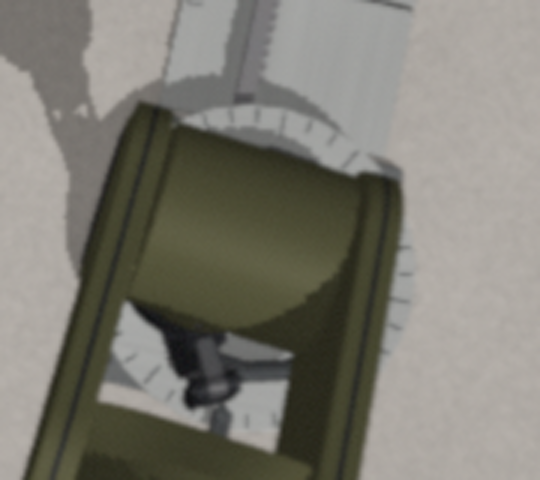

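```bash
python3 - <<'E'
from h import *
s=snap('scene');T=snap('top')
c=lambda P:[round(float(3*(a-b))) for a,b in zip(proj(s,P),(150,110))]
tu=(330+212/3,180+388/3)
for z in(.13,.15,.17,.19,.21,.23):
    p=onz(T,*tu,z); q=p[:2]-A; t=np.radians(102.8)
    print(z,p[:2].round(4),'rad',round(q@[np.cos(t),np.sin(t)],4),'tan',round(q@[-np.sin(t),np.cos(t)],4),'scene',c(p))
E
```

```text
0.13 [ 0.4822 -0.1513] rad 0.0561 tan 0.0677 scene [586, 195]
0.15 [ 0.4822 -0.1483] rad 0.059 tan 0.067 scene [589, 172]
0.17 [ 0.4822 -0.1453] rad 0.0619 tan 0.0663 scene [593, 149]
0.19 [ 0.4822 -0.1423] rad 0.0648 tan 0.0657 scene [596, 125]
0.21 [ 0.4822 -0.1394] rad 0.0677 tan 0.065 scene [599, 101]
0.23 [ 0.4822 -0.1364] rad 0.0706 tan 0.0643 scene [603, 75]
```

The knuckle triangulates to the right radius (about 69 mm), so the position is fine horizontally and the open fingers simply sit higher than expected. I'll go a little lower, clamp gently and check.

```bash
python3 - <<'E'
from h import *
th=102.8
ctrl.move_linear(P(th,.081),vel=.1);rad(th)
ctrl.clamp(30);rad(th);print(ctrl.get_finger_force(),ctrl.get_tool_pos())
s=snap('scene');im=s['frame'][110:290,150:400];cv2.imwrite('pics/c5.png',cv2.resize(im,None,fx=3,fy=3))
E
```

```text
th 102.8 got 103.3 r 70.4 Frad 0.0 Ftan 0.4 Fz -0.3 w 85.7 t 4.5
th 102.8 got 102.6 r 69.9 Frad 0.5 Ftan 0.8 Fz 2.3 w 23.0 t 5.1
29.329764735884964 [ 0.54537697 -0.1227742   0.08145223]
```

View pics/c5.png

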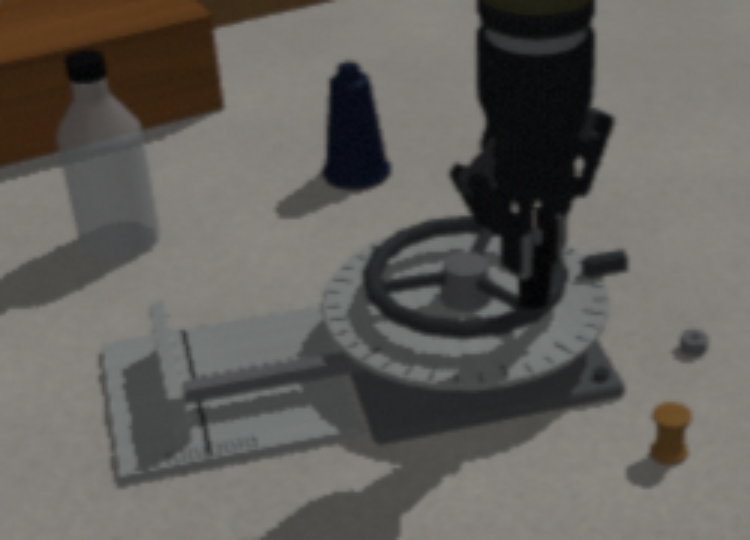

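The fingers are now closed on the grip around crop (535,250), with 23 mm opening and 29 N. Next I'll wind anticlockwise, watching the forces.

```bash
cat >> h.py <<'E'
def arc(a,b,step=7,vel=.08,pr=3):
    n=max(1,int(np.ceil(abs(b-a)/step)))
    for i,th in enumerate(np.linspace(a,b,n+1)[1:]):
        ctrl.move_linear(P(th,.081),O(th),vel=vel)
        if i%pr==pr-1 or i==n-1: rad(th)
        if np.linalg.norm(ctrl.get_force())>45: rad(th);print('HIGH');return
E
python3 - <<'E'
from h import *
print(ctrl.inverse_kinematics(P(225.6,.081),O(225.6)))
arc(102.8,132,pr=1)
E
```

```text
[-0.53515863  0.049824    1.94803729  0.          1.14373137 -2.90182509]
th 108.6 got 108.7 r 69.7 Frad -0.2 Ftan 1.3 Fz 1.5 w 23.1 t 5.4
th 114.5 got 114.5 r 69.6 Frad -0.9 Ftan 0.4 Fz 1.8 w 23.2 t 5.7
th 120.3 got 120.2 r 69.5 Frad -2.2 Ftan 0.6 Fz 2.0 w 23.0 t 5.9
th 126.2 got 126.0 r 69.3 Frad -3.5 Ftan 0.5 Fz 0.6 w 23.1 t 6.2
th 132.0 got 131.4 r 69.2 Frad -4.2 Ftan -0.8 Fz -0.1 w 23.1 t 6.4
```

```bash
cat >> h.py <<'E'
def O(th): return [np.pi,0,np.radians(102.8+.8*(th-102.8))]
E
python3 - <<'E'
from h import *
print(ctrl.inverse_kinematics(P(226,.081),O(226)))
arc(132,226.5,pr=2)
E
```

```text
[-0.53536164  0.05082421  1.94699496  0.          1.14377348 -2.4789603 ]
th 145.5 got 145.0 r 68.7 Frad -5.6 Ftan -0.0 Fz -2.6 w 23.0 t 6.9
th 159.0 got 158.5 r 68.4 Frad -7.1 Ftan 0.0 Fz -2.2 w 23.3 t 7.4
th 172.5 got 171.9 r 68.2 Frad -8.1 Ftan 0.1 Fz -0.9 w 23.4 t 7.9
th 186.0 got 185.3 r 68.0 Frad -7.9 Ftan -0.8 Fz -0.6 w 23.3 t 8.4
th 199.5 got 198.8 r 68.0 Frad -7.2 Ftan -0.1 Fz 0.6 w 23.0 t 8.9
th 213.0 got 212.3 r 68.0 Frad -5.0 Ftan -1.2 Fz 2.0 w 23.3 t 9.4
th 226.5 got 225.9 r 68.2 Frad -5.5 Ftan -0.2 Fz 2.9 w 22.9 t 9.9
```

Forces are low. The radius drift shows the axis is about 2 mm off in x, so I'll correct the centre and come back clockwise, stopping 3° short to look.

```bash
cat >> h.py <<'E'
A=np.array([.5624,-.1910]);PT=165.7
E
python3 - <<'E'
from h import *
arc(226,PT+3,pr=2)
ctrl.hold(.3);rad(PT+3)
s=snap('scene');im=cv2.resize(s['frame'][165:285,170:380],None,fx=3.8,fy=3.8,interpolation=cv2.INTER_CUBIC);cv2.imwrite('pics/c6.png',im)
c=lambda P:[round(float(3.8*(a-b))) for a,b in zip(proj(s,P),(170,165))]
print('ptr',c(P(PT,.062,.092)),c(P(PT,.062,.128)),'hub',c(P(0,.078,0)))
E
```

```text
th 213.3 got 213.1 r 69.4 Frad -4.7 Ftan -1.8 Fz 2.4 w 23.3 t 10.4
th 200.5 got 200.7 r 69.6 Frad -5.3 Ftan -1.0 Fz 2.1 w 22.9 t 10.9
th 187.8 got 188.5 r 69.7 Frad -4.5 Ftan 1.6 Fz -0.0 w 23.3 t 11.4
th 175.1 got 175.5 r 69.9 Frad -4.7 Ftan 2.2 Fz 1.3 w 22.6 t 11.9
th 168.7 got 169.0 r 70.0 Frad -4.1 Ftan 1.6 Fz 2.8 w 23.5 t 12.2
th 168.7 got 169.0 r 70.0 Frad -2.7 Ftan 2.3 Fz 2.9 w 22.9 t 12.5
ptr [660, 119] [716, 110] hub [512, 122]
```

View pics/c6.png

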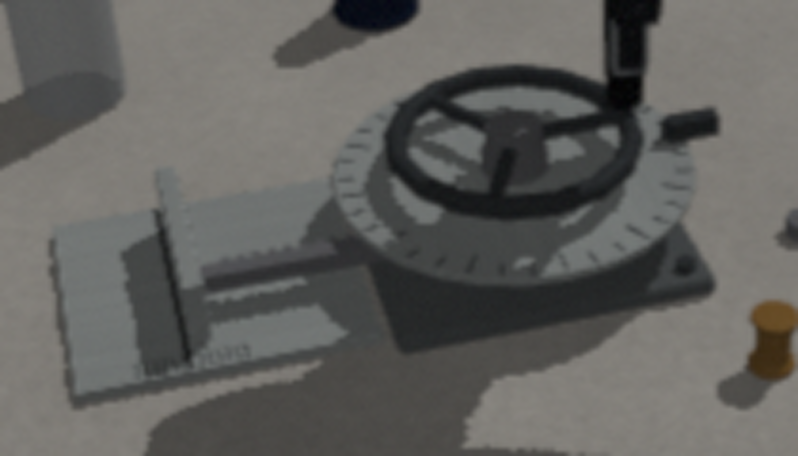

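The fence's far face is just short of the line (line at crop (160,210)–(187,360)) and the grip is just anticlockwise of the pointer. Both match being 3° short, so I'll finish the move, release, lift and check from above.

```bash
python3 - <<'E'
from h import *
arc(PT+3,PT-.3,step=2);ctrl.hold(.3);rad(PT)
ctrl.ungrasp();ctrl.hold(.2);rad(PT)
p=ctrl.get_tool_pos();ctrl.move_linear([p[0],p[1],.25],vel=.15)
ctrl.movep([.3,.45,.3],[np.pi,0,2.7])
s=snap('top');im=s['frame']
c=cv2.resize(im[125:345,345:485],None,fx=2.7,fy=2.7,interpolation=cv2.INTER_CUBIC)
q=snap('scene');d=cv2.resize(q['frame'][165:285,170:380],None,fx=2,fy=3,interpolation=cv2.INTER_CUBIC)
o=np.zeros((594,800,3),np.uint8);o[:c.shape[0],:c.shape[1]]=c;o[:d.shape[0],379:379+d.shape[1]]=d
cv2.imwrite('pics/c7.png',o);print(ctrl.get_t())
E
```

```text
th 165.4 got 165.6 r 70.0 Frad -2.8 Ftan 3.7 Fz 2.9 w 22.9 t 13.0
th 165.7 got 165.5 r 70.0 Frad -2.3 Ftan 4.6 Fz 3.6 w 23.1 t 13.3
th 165.7 got 165.4 r 70.0 Frad 0.7 Ftan 1.0 Fz 0.6 w 85.2 t 14.2
17.8583
```

View pics/c7.png

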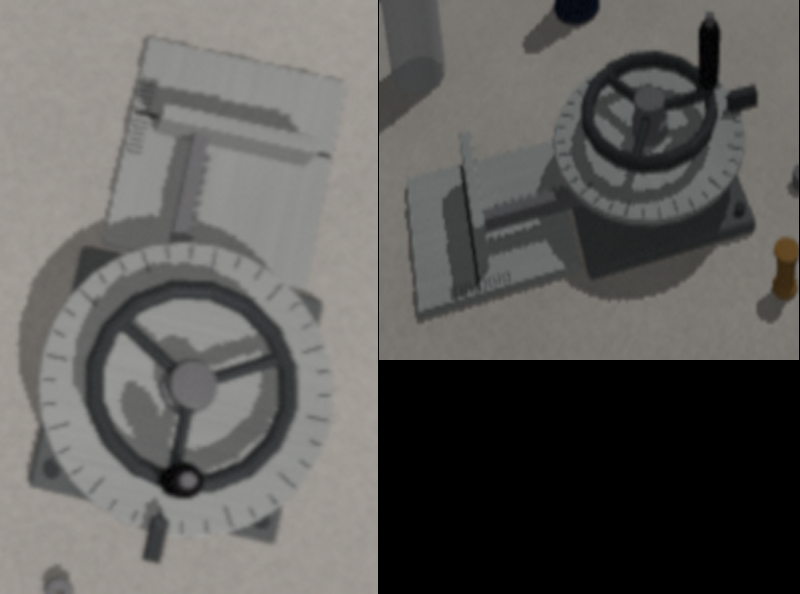

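Now the grip top is at crop (187,480) beside the pointer, and the fence's far face lies along the line. I'll check the angle with numbers.

```bash
python3 - <<'E'
from h import *
s=snap('top')
f=lambda x,y,z: onz(s,345+(x+.5)/2.7-.5,125+(y+.5)/2.7-.5,z)[:2]
ang=lambda v:(np.degrees(np.arctan2(v[1],v[0]))%360).round(1)
C=f(192,386,.0765)
for x,y in((188,481),(185,481)):
  g=f(x,y,.128)-C;print('grip',ang(g),np.linalg.norm(g))
# lower grip (base on rim) and the spoke toward the grip: rim end / hub end
print('spoke',ang(f(176,462,.072)-f(184,410,.072)))
for a,b,n in(((158,514),(151,562),'ptr edge mid'),):
  print(n,ang(f(*b,.062)-C),ang((f(*a,.062)+f(*b,.062))/2-C),ang(f(*b,.062)-f(*a,.062)))
q=snap('scene')
g=cv2.cvtColor(s['frame'],cv2.COLOR_BGR2GRAY)
# plate/bed direction from straight edges of bed: left & right long edges, far edge
print('bed far edge n',ang(np.array([[0,-1],[1,0]])@(f(150,38,.02)-f(344,79,.02))),'left edge',ang(f(106,242,.02)-f(149,38,.02)))
# fence top far edge ends vs line ends -> x in gauge frame
e=np.array([np.cos(np.radians(PT-180)),np.sin(np.radians(PT-180))])
for z in(.038,.04):print('fence top far edge',[((f(x,y,z)-C)@e).round(4) for x,y in((165,105),(328,140))])
E
```

```text
grip 167.9 0.06869679770526468
grip 166.3 0.06911410877060332
spoke 169.2
ptr edge mid 165.9 165.3 169.8
bed far edge n 166.9 left edge 166.7
fence top far edge [np.float64(0.2093), np.float64(0.2117)]
fence top far edge [np.float64(0.2086), np.float64(0.211)]
```

```bash
python3 - <<'E'
from h import *
q=np.mean([snap('scene')['frame'].astype(float) for _ in range(8)],0).clip(0,255).astype(np.uint8)
d=cv2.resize(q[200:272,180:244],None,fx=8,fy=8,interpolation=cv2.INTER_CUBIC)
cv2.imwrite('pics/c8.png',cv2.convertScaleAbs(d,alpha=1.8,beta=-40))
s=snap('scene')
c=lambda P:[round(float(8*(a-b))) for a,b in zip(proj(s,P),(180,200))]
for pt in(165.7,166.7):
  t=np.radians(pt-180);e=np.array([np.cos(t),np.sin(t)]);n=np.array([-e[1],e[0]])
  for x in(.204,.206,.208):print(pt,x,[c([*(np.array([.5615,-.191])+x*e+y*n),.02]) for y in(.06,-.06)])
E
```

```text
165.7 0.204 [[319, 408], [264, 152]]
165.7 0.206 [[311, 410], [257, 153]]
165.7 0.208 [[304, 411], [250, 155]]
166.7 0.204 [[325, 416], [262, 160]]
166.7 0.206 [[317, 417], [254, 161]]
166.7 0.208 [[310, 419], [247, 162]]
```

View pics/c8.png

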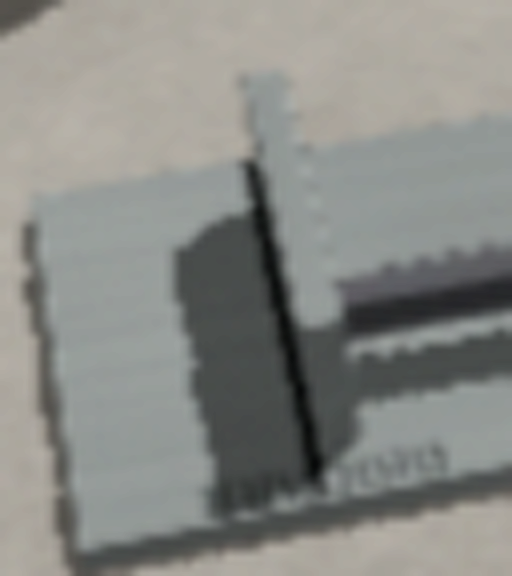

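The line runs (248,165)–(315,475). The fence's top far edge runs (240,75)–(300,325), with its shaded end face below. The camera sees the far face nearly edge-on, so I'll measure the fence relative to the line.

```bash
python3 - <<'E'
from h import *
s=snap('scene')
f=lambda x,y,z: onz(s,180+(x+.5)/8-.5,200+(y+.5)/8-.5,z)[:2]
for pt in(165.7,166.7):
  t=np.radians(pt-180);e=np.array([np.cos(t),np.sin(t)]);n=np.array([-e[1],e[0]])
  X=lambda x,y,z:(np.array([e,n])@(f(x,y,z)-[.5615,-.191])*1e3).round(1)
  for zb in(.01,.015,.02): print(pt,zb,'line',X(248,165,zb),X(315,475,zb))
  for zt in(.05,.055,.06):print('   top',zt,X(240,75,zt),X(300,325,zt), 'other edge',X(290,75,zt),X(343,315,zt))
E
```

```text
165.7 0.01 line [209.5 -71.4] [209.   72.9]
165.7 0.015 line [209.7 -64.2] [209.1  78.9]
165.7 0.02 line [209.8 -57.1] [209.2  85. ]
   top 0.05 [207.6 -58.3] [205.9  60.6] other edge [194.1 -54.1] [194.7  59.7]
   top 0.055 [207.7 -50.7] [206.   67.1] other edge [194.4 -46.6] [195.   66.2]
   top 0.06 [207.8 -43.2] [206.2  73.6] other edge [194.6 -39.1] [195.2  72.8]
166.7 0.01 line [208.3 -75. ] [210.2  69.2]
166.7 0.015 line [208.5 -67.9] [210.4  75.3]
166.7 0.02 line [208.7 -60.7] [210.7  81.3]
   top 0.05 [206.5 -61.9] [206.9  57. ] other edge [193.1 -57.4] [195.7  56.3]
   top 0.055 [206.8 -54.4] [207.2  63.5] other edge [193.5 -50. ] [196.1  62.8]
   top 0.06 [207.  -46.8] [207.4  70. ] other edge [193.9 -42.5] [196.4  69.3]
```

```bash
python3 - <<'E'
from h import *
S={}
for k in('scene','top'):
  S[k]=(snap(k),cv2.cvtColor(np.mean([snap(k)['frame'].astype(np.float32) for _ in range(6)],0).astype(np.float32),cv2.COLOR_BGR2GRAY))
t=np.radians(166.4-180);e=np.array([np.cos(t),np.sin(t)]);n=np.array([-e[1],e[0]]);A0=np.array([.5615,-.191])
def prof(k,y,z,xs):
  s,g=S[k];uv=np.array([proj(s,[*(A0+x*e+y*n),z]) for x in xs],np.float32)
  return cv2.remap(g,uv[:,0][None],uv[:,1][None],cv2.INTER_LINEAR)[0].round().astype(int)
xs=np.arange(.188,.2161,.001);print('xs',(xs*1e3).astype(int))
for y in(-.055,-.04,-.02,0,.03,.055): print('scene top-face z.052',y,prof('scene',y,.052,xs))
for y in(-.05,-.03,0,.03,.055,.065,.07): print('scene line z.012',y,prof('scene',y,.012,xs))
for y in(-.05,-.02,.02,.05): print('top top-face',y,prof('top',y,.052,xs))
for y in(-.075,-.07,-.066,.066,.07,.075): print('top line',y,prof('top',y,.012,xs))
E
```

```text
xs [188 189 190 191 192 193 194 195 196 197 198 199 200 201 202 203 204 205
 206 207 208 209 210 211 212 213 214 215 216]
scene top-face z.052 -0.055 [120 120 120 119 119 118 116 114 112 110 110 110 110 110 110 109 108 106
 104 105 109 112 115 118 118 118 118 118 118]
scene top-face z.052 -0.04 [117 117 117 117 116 116 116 116 114 112 109 107 106 105 104 104 103 100
  98 101 106 109 114 115 116 117 117 117 116]
scene top-face z.052 -0.02 [115 115 114 114 112 110 110 110 109 109 108 107 106 105 105 104 102  97
  91  91  95 100 106 110 112 114 115 116 115]
scene top-face z.052 0 [106 107 107 107 107 106 105 105 106 106 106 107 106 106 105 105 103 100
  90  79  63  47  52  60  74  90 100 105 108]
scene top-face z.052 0.03 [106 106 106 106 106 106 105 105 105 106 107 107 107 107 107 106 104 100
  89  78  61  45  39  34  44  54  59  63  64]
scene top-face z.052 0.055 [ 65  67  67  67  67  69  73  85  94 101 106 107 108 108 108 107 107 103
 100  85  70  53  35  39  48  56  62  65  66]
scene line z.012 -0.05 [107 107 107 108 109 109 109 108 108 107 106 106 105 105 103 100  94  81
  69  55  
[... 1507 characters left out ...]
2 132 139 141 143 143 143 143]
top line -0.07 [142 142 142 142 142 142 143 143 143 143 143 143 142 141 136 132 123 111
 108 111 117 128 139 142 145 144 143 143 142]
top line -0.066 [144 144 144 144 144 144 143 143 142 141 140 138 135 132 129 127 124 125
 128 131 136 140 141 143 143 142 142 141 141]
top line 0.066 [133 133 133 131 131 132 133 130 126 127 129 129 126 124 127 129 123 115
  97  79  70  70  73  79  84  86  87  85  82]
top line 0.07 [127 129 125 121 125 128 127 124 124 127 128 127 126 125 125 125 125 114
  97  85  79  76  87  98 105 110 105  96  90]
top line 0.075 [131 130 129 128 127 128 128 126 123 123 125 126 124 122 126 130 126 119
 110  99  94 100 107 115 124 127 129 126 122]
```

The fence reading is only good to about 1–2 mm. A finer check is to sample the top view in polar coordinates: the spokes give the wheel angle and the dial ticks (with the pointer) give the gauge angle.

```bash
python3 - <<'E'
from h import *
s=snap('top');g=cv2.cvtColor(np.mean([snap('top')['frame'].astype(np.float32) for _ in range(6)],0).astype(np.float32),cv2.COLOR_BGR2GRAY)
def pol(C,z,rs,ths):
  uv=np.array([[proj(s,[C[0]+r*np.cos(t),C[1]+r*np.sin(t),z]) for t in np.radians(ths)] for r in rs],np.float32)
  return cv2.remap(g,uv[...,0],uv[...,1],cv2.INTER_LINEAR)
ths=np.arange(0,360,.5)
def centre(z,r0,sgn):   # circle edge refine: strongest radial gradient, LSQ circle
  C=np.array([.5606,-.191])
  for _ in range(4):
    rs=np.arange(r0-.008,r0+.008,.0005);p=pol(C,z,rs,ths);d=sgn*np.gradient(cv2.GaussianBlur(p,(1,5),0),axis=0)
    k=rs[d.argmax(0)];ok=(d.max(0)>4)&(abs(k-np.median(k))<.004);t=np.radians(ths[ok])
    sol=np.linalg.lstsq(np.c_[np.cos(t),np.sin(t),np.ones(ok.sum())],k[ok],rcond=None)[0];C=C+sol[:2]
  return C,sol[2],ok.sum()
W=centre(.070,.077,1);D=centre(.048,.108,-1);print('wheel',W,'dial',D)
for nm,C in(('wheel',W[0]),('dial',D[0])):
  q=pol(C,.048,np.arange(.097,.105,.001),ths).mean(0);q=q-cv2.blur(q[None],(41,1))[0]
  for per in(5,10,12,15):
    z=(q*np.exp(-2j*np.pi*ths/per)).mean();print(nm,'ticks',per,'amp',abs(z).round(2),'phase',(-np.degrees(np.angle(z*-1))/360*per%per).round(2))
  for zz in(.066,.070):
    p=pol(C,zz,np.arange(.026,.058,.002),ths).mean(0)
    m=p-cv2.blur(p[None],(121,1))[0]
    z=(m*np.exp(-3j*np.radians(ths))).mean()
    mins=[ths[i] for i in np.argsort(p)[:60]]
    print('  spokes phase',zz,(-np.degrees(np.angle(-z))/3%120).round(2),'mins',sorted(set(np.round(mins).astype(int))))
  pp=pol(C,.062,np.arange(.114,.127,.002),ths).mean(0);w=np.where((ths>150)&(ths<182),np.clip(90-pp,0,None),0);print('  pointer',(w*ths).sum()/w.sum())
  gg=pol(C,.128,np.arange(.062,.079,.002),ths).mean(0);w=np.where((ths>145)&(ths<190),np.clip(50-gg,0,None),0);print('  grip blob',(w*ths).sum()/w.sum())
E
```

```text
wheel (array([ 0.56193857, -0.19101151]), np.float64(0.07581953974291425), np.int64(694)) dial (array([ 0.56176392, -0.19164186]), np.float64(0.10747910670385151), np.int64(376))
wheel ticks 5 amp 2.17 phase 0.97
wheel ticks 10 amp 4.41 phase 6.01
wheel ticks 12 amp 0.35 phase 10.35
wheel ticks 15 amp 1.14 phase 0.89
  spokes phase 0.066 42.46 mins [np.int64(40), np.int64(41), np.int64(42), np.int64(43), np.int64(44), np.int64(45), np.int64(46), np.int64(47), np.int64(48), np.int64(49), np.int64(50), np.int64(162), np.int64(163), np.int64(164), np.int64(165), np.int64(166), np.int64(167), np.int64(168), np.int64(169), np.int64(170), np.int64(171), np.int64(172), np.int64(283), np.int64(284), np.int64(285), np.int64(286), np.int64(287), np.int64(288), np.int64(289), np.int64(290), np.int64(291)]
  spokes phase 0.07 42.55 mins [np.int64(40), np.int64(41), np.int64(42), np.int64(43), np.int64(44), np.int64(45), np.int64(46), np.int64(47), np.int64(48), np.int64(49), np.int64(50), np.int64(162), np.int64(163), np.int64(164), np.int64(165), np.int64(166), np.int64(167), np.int64(168), np.
[... 762 characters left out ...]
(172), np.int64(284), np.int64(285), np.int64(286), np.int64(287), np.int64(288), np.int64(289), np.int64(290), np.int64(291), np.int64(292)]
  spokes phase 0.07 42.69 mins [np.int64(41), np.int64(42), np.int64(43), np.int64(44), np.int64(45), np.int64(46), np.int64(47), np.int64(48), np.int64(49), np.int64(50), np.int64(51), np.int64(160), np.int64(161), np.int64(162), np.int64(163), np.int64(164), np.int64(165), np.int64(166), np.int64(167), np.int64(168), np.int64(169), np.int64(170), np.int64(283), np.int64(284), np.int64(285), np.int64(286), np.int64(287), np.int64(288), np.int64(289), np.int64(290), np.int64(291), np.int64(292)]
  pointer 165.1744333262447
  grip blob 157.9448705540542
```

The ticks put the pointer at 166.0° and the spokes put the grip at about 166.4°, so they agree to within half a degree. I'm handing in.

```bash
python3 -c "
from rig import ctrl
print(ctrl.get_t(),ctrl.get_force());print(ctrl.close_job())"
```

```text
19.5083 [-0.41528265 -0.86393522  0.11612912]
the job is handed in; nothing more can be done
None
```

I wound the handwheel anticlockwise to about 60° past the pointer, brought it back clockwise to within about 0.5° of the pointer and let go of the grip; the fence should stand on its line, though my camera check of it was only good to 1–2 mm and leaned slightly short, and I handed the job in at 19.5 s.

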